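# Start the pacifier steriliser

## Robot

A 6-joint arm with a two-finger parallel gripper is mounted at the origin on the work surface. World frame = base frame: x ahead of the robot, y to its left, z up, the work surface at z = 0. Lengths are in m, angles in degrees, forces in N, time in s.
With the tool pointing down it reaches from about 0.35 to 1 m from the base axis. Payload 7.1 kg.
Tool frame: the origin (TCP) lies on the centre line of the jaws, within the pads' length; the fingertips stand 22 mm ahead of it and the grasp point (between the pads) lies 3 mm ahead of it; z points along the fingers, y is the direction in which the jaws open and shut (so a half turn about z gives the same grasp; the last joint's range is limited). The gripper opens to 85 mm and grips with 20 to 120 N. Pads are 22 mm wide; open, the fingers measure 114 mm over their backs; the gripper's body (76 mm by 85 mm) begins 54 mm behind the grasp point. The pads swing forward as they close: fully open they stand 13 mm farther back than shut.
Start: joints at [-1.089, 24.242, 93.386, -0, 62.372, -1.089], TCP at [0.625, 0, 0.253] pointing down, gripper open.
Joint ranges: [-172.04, 172.04], [-51.8, 120.97], [4.93, 147.93], [-75.15, 255.16], [6.16, 154.13], [-145.62, 145.62]. Speed limits (degrees/s): [136.94, 136.94, 172.46, 180, 180, 180].

## Interface

Orientations are given as [roll, pitch, yaw] about the fixed x, y, z axes, in that order (R = Rz(yaw) Ry(pitch) Rx(roll)).
In Python, from cell import telemetry, camera, calibration, close_job gives the robot as it stands.
- The arm moves only by the tool send_rows, never from a script. Its argument "targets" is a list of rows, each a list of 7 numbers: the turn, a rotation vector about the tool's x, y, z in degrees, then the shift along the tool's x, y, z in mm, then the gripper's target within -1 to 1 (fully open at 1, half-way at 0, shut at -1). A call has 1 to 10 rows; each row shifts and turns the commanded pose from where the row before left it, along the tool's axes as they then stand; what a row does not reach is not made up. A row lasts 1/8 s, in which the tool goes at most 62.5 mm and 10.7 degrees, less where a joint would pass 70% of its speed; a pose out of reach is approached as far as the arm can. A call with a gripper value outside its range is refused whole. The fingers move at their own pace and stop on an object; the grip force is fixed at half the most. Time passes only in rows, so rows that do not move let the fingers close. It gives the time, the measured TCP pose, the force and the opening at its end, in the units of the state.
- telemetry.get_obs(): the state, without advancing time (a new reading comes with each control period).
- camera(name): name is "scene" or "side" or "wrist"; returns (picture, depth): 384x512x3 uint8, red, green, blue; 384x512 float32, m along the optical axis (not along the pixel's ray), 0 where there is no reading.
- calibration(name): a dict with "mtx" (3x3 intrinsics, pixels), "k1" (the pictures are not rectified: a ray, as slopes to the right and down, at radius r is drawn at 1 + k1 r^2 times it, then the intrinsics apply), "world_from_camera" (4x4, takes a point from camera to world coordinates); the wrist camera has in their place "T_tool_cam" (4x4, takes a point from camera to tool coordinates, whose origin is the TCP and whose axes are the flange's). Camera axes: x right, y up, looking along -z (the intrinsics and any distortion apply to the point x, -y, -z); pixel columns grow to the right and rows downward; lengths in m; the calibration is good to about 2 mm. A picture is of the moment at which its call begins: read the wrist's pose just before it. calibration takes no time and is no camera call.
- close_job(): hands the job in, once; it reports no verdict.
The state is a dict: "time_s": time; "joint_positions": joint angles; "qvel": joint speeds; "joint_torque": joint torques, N m; "position": TCP position; "ee_rot": TCP orientation; "wrist_force": force on the tool from outside, world axes, zero at the start; "ft_torque": the same for the moment, N m; "width": opening from 0.0 (shut) to 1.0 (fully open).
Only numpy, scipy, OpenCV 4.12 (cv2) and the standard library are available. Lean on these libraries where they do the work, as an engineer would, in place of code of your own. Each camera call takes 0.05 s, during which the arm holds its last target.

## Task

Run the lavender travel steriliser on the pacifier that lies in it, touching it with the closed fingertips only: first press the green-dotted end of the power rocker inside the case until it is fully on, then push the open lid shut until its latch catches and it stays down by itself, and then press the round white start button on the lid, hold it fully down for two seconds and let it go. Do not press start before the lid is shut. Do not lift or shove the case about, and leave the pacifier and all the things around the case where they are.

Things in the scene. Friction and masses are not known exactly. Their poses are not given: they have to be found in the camera images.
- steriliser: lavender clamshell case (0.7 kg), loose on the tray floor: base 130 mm deep (x) by 160 mm wide (y), rim 48 mm high, 67 mm with the lid shut. Origin: centre of its underside; z up; the latch is at its front (-x), the lid hinge along the rear (+x) rim. A 41 mm deep deck behind the front rim, level with it, carries the rocker left of the middle (+y); behind is the well with the pacifier.
- rocker (a joint): white power rocker on the front deck, 22 by 37 mm, long along the case's y, in a dark bezel 4 mm above the deck. 0 rad = off: the green-dot end (+y) stands up, its tip 12 mm above the deck. 0.28 = fully on: the green-dot half is level, 7.5 mm above the deck. 2 to 3 N on its end moves it and it stays where left: press till it stops. The lid covers it when shut.
- rocker_on_end (a point): the green dot, on the top face of the on-end of the rocker, about 11 mm from its pivot; press here or up to 5 mm further out; it sinks about 3.5 mm
- lid (a joint): lid: 0 rad = shut, 1.57 upright, 1.95 stop, leaning back. Starts open at 1.4 to 1.9, held by hinge friction. Nearly shut, a spring lifts it (under 1 N at the edge), so it stays shut only once the latch at the middle of its front edge has snapped in, which takes about 8 N down near the front edge. To shut it, push its outer face from behind, over and down.
- lid_hinge (a point): on the hinge axis, middle of the case's width, 48.5 mm above the case's underside and 62 mm behind its centre. Its axes turn with the lid and equal the case's when it is shut: y is the hinge axis, the lid (162 mm wide) extends 128 mm along -x from the hinge to its front edge, its outer face lies 18 mm along +z
- lid_push (a point): point on the lid's outer face, 100 mm from the hinge and 35 mm to the case's +y of the middle, clear of the start button: a good place to push the lid down
- start (a joint): round white start button on the lid's outer face, radius 12 mm, standing 8.5 mm proud of the face within a flat violet ring; 0 = out, 0.004 m = fully in, springs back; about 4 N to press fully
- start_top (a point): centre of the start button's top, 85 mm from the hinge and 42 mm to the case's -y of the middle; its z points out of the lid's outer face (up when the lid is shut)
- pacifier_mid (a point): middle (half-way up) of the yellow pacifier, 38 mm high, 48 by 36 mm wide, standing nipple up in the cradle in the well of the case; wholly below the shut lid; leave it alone
- tray: rectangular stainless steel tray, 360 mm (x) by 540 mm (y), fixed; origin: centre of its underside; floor 3 mm thick, rim 20 mm high
- egg_cup: white ceramic egg cup upside down on the tray, 50 mm across, 62 mm high, origin under its centre; leave it alone
- cover: clear pacifier cover, a dome 48 mm across and 36 mm high on the tray, origin under its centre; leave it alone
- teether: mint green teether ring lying on the tray, 56 mm across, 11 mm high, origin under its centre; leave it alone
- spoon: short wooden spoon lying on the tray, 150 mm long along its x, origin under its middle; leave it alone
- baby_bottle: baby bottle standing beside the tray, 58 mm across, 160 mm high, origin under its centre; leave it alone
- cotton_jar: glass jar with wooden lid beside the tray, 68 mm across, 85 mm high, origin under its centre; leave it alone
- hair_brush: wooden baby hair brush lying bristles up beside the tray, 150 mm long along its x, 24 mm high, origin under its middle; leave it alone

How it is judged:
By the outcome, as a careful person would: the job done as asked, in the order asked, and still so for the second after the job is handed in, with the robot touching nothing.
It also fails if it takes over 64 s, if anything falls off the work surface, if the arm or the gripper's body presses on something with over 40 N, if the wrist force passes 120 N, or if a joint passes its speed limit or range.

## Working session

There is one attempt and no reset: what is moved stays moved. The work goes in short steps, Python scripts to look and compute and a tool call to move; the robot and the scene stay as the last step left them, time stands still between calls to the robot, and variables do not carry over. Pictures are saved under pics/ and viewed, and the job is handed in when it is done.

Besides the shell and the picture viewer there is one more tool, called after "Request:" by a JSON object that holds its "method" and its "body". send_rows: Moves the arm, as the interface text tells. Its arguments: {"type":"object","properties":{"targets":{"type":"array"}},"required":["targets"]}

```bash
mkdir -p pics; ls; python3 - <<'E'
from cell import telemetry,camera,calibration
import cv2,numpy as np
print(telemetry.get_obs())
for n in ["scene","side","wrist"]:
    p,d=camera(n); cv2.imwrite(f"pics/{n}0.png",p[:,:,::-1]); np.savez(f"pics/{n}0.npz",p=p,d=d)
    print(n,calibration(n))
E
```

```text
pics
{'time_s': 0.0, 'joint_positions': array([-1.08792926e+00,  2.42856785e+01,  9.34351259e+01,  9.16715021e-04,
        6.23718141e+01, -1.08888761e+00]), 'qvel': array([ 0.02586104,  0.0496123 ,  0.0880337 , -0.06780447,  0.07897773,
        0.14515829]), 'joint_torque': array([ 6.87376578e-04, -5.57382560e+01, -2.81743366e+01,  7.52266601e-05,
        7.21184188e-03,  1.02962622e-05]), 'position': array([6.24453240e-01, 4.75906065e-05, 2.52506751e-01]), 'ee_rot': array([-1.79907414e+02, -2.57142951e-03,  9.00005305e+01]), 'wrist_force': array([ 0.24312253, -0.20468513,  0.0520238 ]), 'ft_torque': array([-0.02845926,  0.03185292,  0.01492604]), 'width': 1.0016340857609483}
scene {'mtx': array([[454.22288913,   0.        , 267.93421844],
       [  0.        , 454.22288913, 198.77007226],
       [  0.        ,   0.        ,   1.        ]]), 'k1': -0.07689051786535486, 'world_from_camera': array([[-0.46057612, -0.74523137,  0.48218237,  1.12578846],
       [ 0.88757355, -0.38110173,  0.25879466,  0.34143513],
       [-0.00910137,  0.54716695,  0.83697401,  1.15651772],
       [ 0.  
[... 461 characters left out ...]
,  7.11318604e-01,  7.02869188e-01,
         1.17205690e+00],
       [ 0.00000000e+00,  0.00000000e+00,  0.00000000e+00,
         1.00000000e+00]])}
wrist {'mtx': array([[307.02025607,   0.        , 253.35542904],
       [  0.        , 307.02025607, 190.05688594],
       [  0.        ,   0.        ,   1.        ]]), 'k1': -0.0519972073173888, 'T_tool_cam': array([[ 1.63459855e-03,  9.47333154e-01,  3.20245567e-01,
         8.31962756e-02],
       [ 9.99998353e-01, -1.29606272e-03, -1.27025233e-03,
         2.83909060e-04],
       [-7.88293804e-04,  3.20247116e-01, -9.47333713e-01,
        -1.20622364e-01],
       [ 0.00000000e+00,  0.00000000e+00,  0.00000000e+00,
         1.00000000e+00]])}
```

View pics/scene0.png

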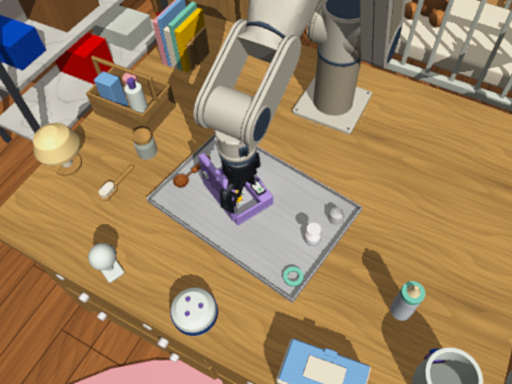

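View pics/side0.png

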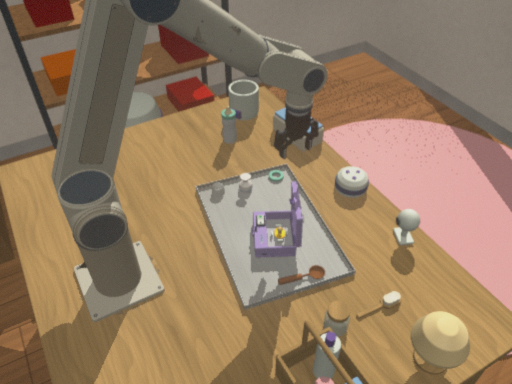

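View pics/wrist0.png

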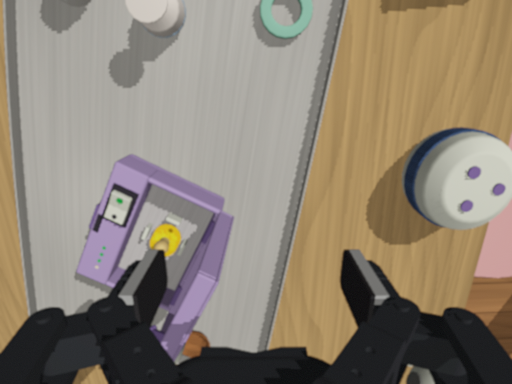

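The wrist view shows the case at about (80–230, 155–350), with the rocker's green dot near (120,200), the lid leaning back to the right, and the case turned about -20°. Next I measure from the depth.

```bash
cat > h.py <<'E'
import numpy as np,cv2
from scipy.spatial.transform import Rotation as Rn
from cell import telemetry,camera,calibration
def Twrist(o,c):
    T=np.eye(4);T[:3,:3]=Rn.from_euler('xyz',o['ee_rot'],degrees=True).as_matrix();T[:3,3]=o['position'];return T@c['T_tool_cam']
def rays(c,uv):
    uv=np.atleast_2d(uv).astype(float);K=c['mtx']
    n=cv2.undistortPoints(uv.reshape(-1,1,2),K,np.array([c['k1'],0,0,0,0.])).reshape(-1,2)
    return np.c_[n[:,0],-n[:,1],-np.ones(len(n))]
def pts(c,T,uv,d):
    p=rays(c,uv)*np.asarray(d).reshape(-1,1);return p@T[:3,:3].T+T[:3,3]
def onplane(c,T,uv,z):
    r=rays(c,uv)@T[:3,:3].T;s=(z-T[2,3])/r[:,2];return T[:3,3]+r*s[:,None]
def shot(n,tag):
    o=telemetry.get_obs();c=calibration(n);p,d=camera(n)
    T=Twrist(o,c) if n=='wrist' else c['world_from_camera']
    cv2.imwrite(f"pics/{n}{tag}.png",p[:,:,::-1]);np.savez(f"pics/{n}{tag}.npz",p=p,d=d,T=T);return p,d,c,T
def load(n,tag):
    z=np.load(f"pics/{n}{tag}.npz");return z['p'],z['d'],calibration(n),z['T']
def mask(p):
    h=cv2.cvtColor(p,cv2.COLOR_RGB2HSV);return (h[...,0]>120)&(h[...,0]<150)&(h[...,1]>60)
E
python3 - <<'E'
from h import *
o=telemetry.get_obs()
for n in ["wrist","scene","side"]:
    p,d=camera(n);c=calibration(n);T=Twrist(o,c) if n=='wrist' else c['world_from_camera']
    np.savez(f"pics/{n}1.npz",p=p,d=d,T=T)
    m=mask(p)&(d>0)
    k,l,s,_=cv2.connectedComponentsWithStats(m.astype(np.uint8));i=1+s[1:,4].argmax();m=l==i
    v,u=np.nonzero(m);P=pts(c,T,np.c_[u,v],d[m]);print(n,s[i],P.min(0),P.max(0))
    top=P[abs(P[:,2]-.051)<.005]
    print(len(top), cv2.minAreaRect((top[:,:2]*1000).astype(np.float32)))
    print(np.histogram(P[:,2],bins=np.arange(0,.2,.01))[0])
p,d,c,T=load('wrist',1)
big=cv2.resize(p[130:370,50:290],None,fx=2.5,fy=2.5,interpolation=cv2.INTER_CUBIC);cv2.imwrite('pics/w1crop.png',big[:,:,::-1])
p,d,c,T=load('side',1)
big=cv2.resize(p[160:300,190:360],None,fx=4,fy=4,interpolation=cv2.INTER_CUBIC);cv2.imwrite('pics/s1crop.png',big[:,:,::-1])
E
```

```text
wrist [160 281  23  28 294] [ 0.50500852 -0.18643798  0.01848514] [ 0.58288746 -0.00953869  0.25346038]
177 ((525.2930297851562, -168.12448120117188), (48.47776412963867, 13.896541595458984), 49.4865608215332)
[  0   2  37  47  54 151   0   0   0   0   0   0   0   0   0   0   0   0
   0]
scene [199 153  30  51 689] [ 0.43001161 -0.28202479  0.00325525] [ 0.69632312 -0.00190736  0.38511445]
3 ((507.8516540527344, -169.1569061279297), (75.87922668457031, 14.903176307678223), 3.2538881301879883)
[  1   3   4   2   3   7  24  28  27  24  20  23  21  28  32  45  41 161
 139]
side [326 332  10  14 101] [ 0.35753541 -0.56247503  0.16528506] [ 0.37919975 -0.53877657  0.19580079]
0 ((0.0, 0.0), (0.0, 0.0), 0.0)
[ 0  0  0  0  0  0  0  0  0  0  0  0  0  0  0  0  6 13 42]
```

View pics/w1crop.png

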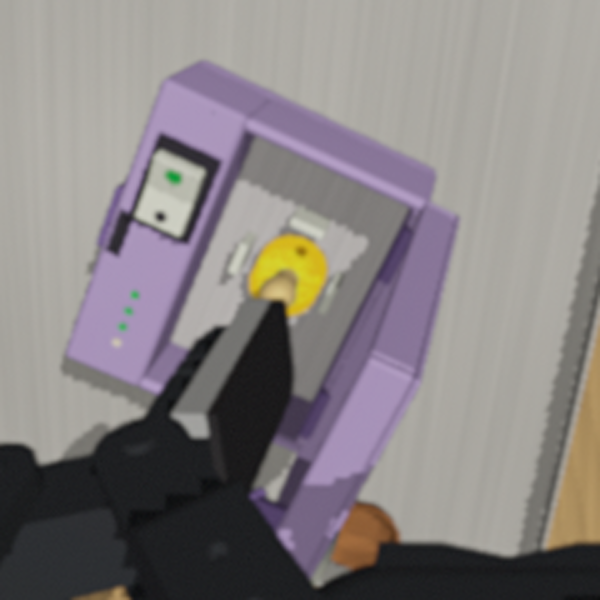

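View pics/s1crop.png

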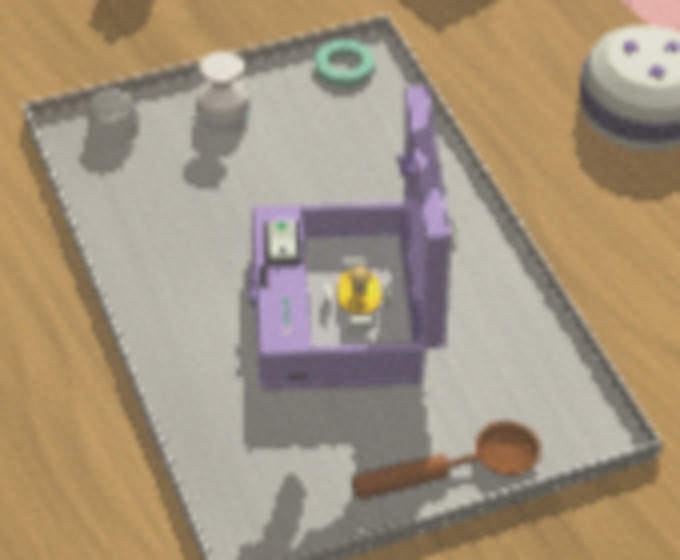

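```bash
python3 - <<'E'
from h import *
p,d,c,T=load('wrist',1)
h=cv2.cvtColor(p,cv2.COLOR_RGB2HSV)
for u,v in [(130,170),(100,250),(190,195),(215,260),(205,300)]:
    print(u,v,p[v,u],h[v,u],pts(c,T,[[u,v]],[d[v,u]]))
# clicked crop->pix corners on deck plane
C=np.array([[168,82],[250,118],[68,358],[148,385],[175,178]])/2.5+[50,130]
print(onplane(c,T,C,.051))
p,d,c,T=load('side',1)
h=cv2.cvtColor(p,cv2.COLOR_RGB2HSV)
for u,v in [(257,222),(262,238),(295,240),(294,190)]:
    print(u,v,p[v,u],h[v,u],pts(c,T,[[u,v]],[d[v,u]]))
E
```

```text
130 170 [173 153 190] [136  50 190] [[ 0.48957542 -0.00314399  0.04976491]]
100 250 [170 148 186] [137  52 186] [[ 0.44028697 -0.10225358  0.05129023]]
190 195 [146 126 162] [137  57 162] [[ 0.55329152 -0.0333491   0.04634773]]
215 260 [136 117 152] [136  59 152] [[ 0.59358476 -0.05199809  0.15325019]]
205 300 [146 127 163] [136  56 163] [[ 0.58827072 -0.07083594  0.17994419]]
[[ 0.4769263   0.00529731  0.051     ]
 [ 0.51140183 -0.01101484  0.051     ]
 [ 0.40497736 -0.1358626   0.051     ]
 [ 0.44360761 -0.15101818  0.051     ]
 [ 0.47388713 -0.03933878  0.051     ]]
257 222 [157 158 144] [ 32  23 158] [[ 0.45732278 -0.05040405  0.05988173]]
262 238 [162 156 183] [127  38 183] [[ 0.44113756 -0.11088754  0.05105152]]
295 240 [ 98  88 111] [133  53 111] [[ 0.52486632 -0.1728125   0.05569055]]
294 190 [180 156 202] [136  58 202] [[ 0.56847983 -0.08712378  0.18067304]]
```

Request:
{"method": "send_rows", "body": {"targets": [[0,0,0,-26,-28,-7,-1],[0,0,0,-26,-28,-7,-1],[0,0,0,-26,-28,-7,-1],[0,0,0,-26,-28,-7,-1],[0,0,0,-26,-28,-7,-1],[0,0,0,-27,-28,-7,-1],[0,0,0,-27,-25,-5,-1],[0,0,9,0,0,0,-1],[0,0,9,0,0,0,-1],[0,0,9,0,0,0,-1]]}}

```text
time_s: 1.55
position: [0.4318, -0.1841, 0.3005]
ee_rot: [180.0, -0.0, 62.7]
wrist_force: [-0.7, -0.1, -0.4]
width: 0.002
```

Request:
{"method": "send_rows", "body": {"targets": [[0,0,0,0,0,0,-1],[0,0,0,0,0,0,-1]]}}

```text
time_s: 1.8
position: [0.432, -0.1839, 0.3003]
ee_rot: [180.0, -0.0, 63.2]
wrist_force: [0.6, -0.3, 0.6]
width: -0.002
```

```bash
python3 - <<'E'
from h import *
print(telemetry.get_obs())
for n in ["wrist","scene","side"]: p,d,c,T=shot(n,2)
p,d,c,T=load('wrist',2)
big=cv2.resize(p,None,fx=1.55,fy=1.55,interpolation=cv2.INTER_CUBIC);cv2.imwrite('pics/w2b.png',big[:,:,::-1])
p,d,c,T=load('scene',2)
big=cv2.resize(p[120:260,170:340],None,fx=4,fy=4,interpolation=cv2.INTER_CUBIC);cv2.imwrite('pics/s2b.png',big[:,:,::-1])
E
```

```text
{'time_s': 1.8, 'joint_positions': array([-2.45170310e+01,  7.55305431e+00,  1.09749010e+02,  1.36596440e-03,
        6.26964527e+01,  2.30731695e+00]), 'qvel': array([-0.07486384,  0.14489561,  0.00378944, -0.11203193,  0.02406556,
        0.64914289]), 'joint_torque': array([-3.44470865e-02, -3.71761966e+01, -2.83329445e+01, -1.37674047e-03,
        9.54397437e-04,  1.99576764e-02]), 'position': array([ 0.43198035, -0.18393413,  0.30033306]), 'ee_rot': array([ 1.79998567e+02, -1.27253782e-03,  6.31750255e+01]), 'wrist_force': array([ 0.58224228, -0.3401848 ,  0.60826299]), 'ft_torque': array([-0.03989032,  0.0217174 ,  0.02855446]), 'width': -0.0015067320541182923}
```

View pics/w2b.png

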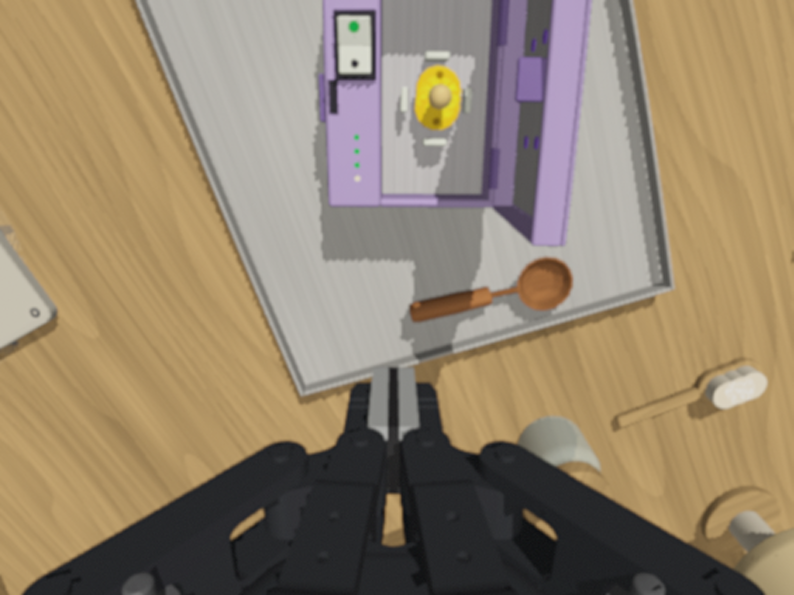

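View pics/s2b.png

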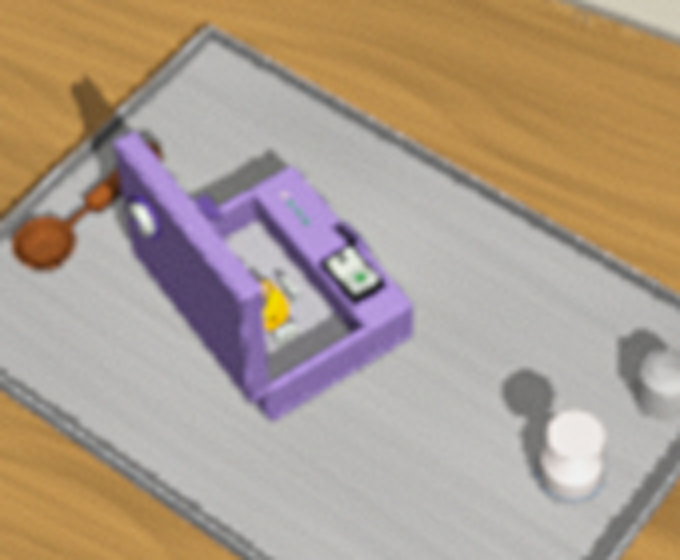

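The wrist view (shown 1.55x) shows the rocker with its green dot at (353,27), the deck's lower corner at (329,206) and the lid's upper edge on the right from (585,0) to (533–562,245). The scene view shows the lid's outer face from behind, button at crop (143,217).

```bash
python3 - <<'E'
from h import *
def green(p,box):
    h=cv2.cvtColor(p,cv2.COLOR_RGB2HSV);m=((h[...,0]>45)&(h[...,0]<80)&(h[...,1]>90)).astype(np.uint8)
    x0,y0,x1,y1=box;z=np.zeros_like(m);z[y0:y1,x0:x1]=m[y0:y1,x0:x1]
    k,l,s,ce=cv2.connectedComponentsWithStats(z);return [(s[i,4],ce[i].round(1)) for i in range(1,k) if s[i,4]>2]
for n,box in [('wrist',(205,0,250,140)),('scene',(230,160,290,210)),('side',(245,205,290,245))]:
    p,d,c,T=load(n,2)
    for a,ce in green(p,box): print(n,a,ce,onplane(c,T,[ce],.063)[0].round(4), pts(c,T,[ce],[d[int(round(ce[1])),int(round(ce[0]))]])[0].round(4))
p,d,c,T=load('wrist',2)
h=cv2.cvtColor(p,cv2.COLOR_RGB2HSV);m=((h[...,0]>122)&(h[...,0]<150)&(h[...,1]>40)&(d>0)&(np.arange(512)[None]>190)&(np.arange(512)[None]<390)&(np.arange(384)[:,None]<170))
v,u=np.nonzero(m);P=pts(c,T,np.c_[u,v],d[m])
k=abs(P[:,2]-.051)<.004;Q=P[k]
# rough case frame
a=np.radians(-27);ex=np.array([np.cos(a),np.sin(a)]);ey=np.array([-ex[1],ex[0]])
# deck front edge: per-row leftmost pixel with deck height
pts_f=[];bot=[]
M=np.zeros(m.shape,bool);M[v[k],u[k]]=1
for r in range(5,125,3):
    w=np.nonzero(M[r,:250])[0]
    if len(w): 
        pp=onplane(c,T,[[w[0]-.5,r]],.051)[0];pts_f.append([*pp[:2],r,w[0]])
F=np.array(pts_f);print(F[::4].round(4))
vx,vy,x0,y0=cv2.fitLine(F[:,:2].astype(np.float32),cv2.DIST_HUBER,0,.001,.001).ravel();print('front dir yaw',np.degrees(np.arctan2(vy,vx)),x0,y0)
for col in range(215,320,10):
    w=np.nonzero(M[:,col])[0]
    if len(w): print(col,w[-1],onplane(c,T,[[col,w[-1]+.5]],.051)[0].round(4))
L=P[P[:,2]>.12];print('lid',len(L),L.min(0),L.max(0))
uv=np.c_[u,v][P[:,2]>.12]; 
for r in (20,80,140,150,156):
    w=P[(v==r)&(P[:,2]>.06)]
    if len(w): print(r,w[[0,len(w)//2,-1]].round(4))
# planar fit scene outer face
for n in('scene','side'):
    p,d,c,T=load(n,2);h=cv2.cvtColor(p,cv2.COLOR_RGB2HSV);m=((h[...,0]>122)&(h[...,0]<150)&(h[...,1]>40)&(d>0))
    m[:120]=0;m[260:]=0;m[:,:170]=0;m[:,340:]=0
    v,u=np.nonzero(m);P=pts(c,T,np.c_[u,v],d[m]);P=P[(P[:,2]>.07)&(P[:,2]<.25)]
    t=P[:,:2]@ex;s=P[:,:2]@ey
    for lo in np.arange(.07,.21,.02):
        k=(P[:,2]>=lo)&(P[:,2]<lo+.02)
        if k.sum()>5: print(n,lo,k.sum(),'x',np.percentile(t[k],[5,50,95]).round(4),'y',np.percentile(s[k],[2,98]).round(4))
E
```

```text
wrist 31 [227.8  16.8] [ 0.4777 -0.0343  0.063 ] [ 0.4777 -0.0343  0.0633]
wrist 6 [229.5  88. ] [ 0.4455 -0.0987  0.063 ] [ 0.4447 -0.0983  0.0508]
wrist 6 [229.8  97.2] [ 0.4412 -0.1076  0.063 ] [ 0.4402 -0.1075  0.0507]
wrist 5 [230. 106.] [ 0.4369 -0.1162  0.063 ] [ 0.4358 -0.1164  0.0514]
[[ 4.649e-01 -1.200e-02  5.000e+00  2.090e+02]
 [ 4.592e-01 -2.240e-02  1.700e+01  2.090e+02]
 [ 4.534e-01 -3.290e-02  2.900e+01  2.090e+02]
 [ 4.475e-01 -4.360e-02  4.100e+01  2.090e+02]
 [ 4.414e-01 -5.450e-02  5.300e+01  2.090e+02]
 [ 4.353e-01 -6.560e-02  6.500e+01  2.090e+02]
 [ 4.301e-01 -7.740e-02  7.700e+01  2.100e+02]
 [ 4.247e-01 -8.940e-02  8.900e+01  2.110e+02]
 [ 4.182e-01 -1.011e-01  1.010e+02  2.110e+02]
 [ 4.126e-01 -1.136e-01  1.130e+02  2.120e+02]]
front dir yaw 62.8217 0.43532372 -0.06810134
215 132 [ 0.4052 -0.1355  0.051 ]
225 132 [ 0.4159 -0.141   0.051 ]
235 132 [ 0.4266 -0.1464  0.051 ]
245 132 [ 0.4373 -0.1518  0.051 ]
255 132 [ 0.448  -0.1572  0.051 ]
265 132 [ 0.4587 -0.1626  0.051 ]
275 132 [ 0.4694 -0.1679  0.051 ]
285 132 [ 0.4802 -0.1733  0.051 ]
295 132 [ 0.4909 
[... 702 characters left out ...]
 0.5612] y [0.0699 0.2219]
scene 0.11000000000000001 113 x [0.5465 0.5588 0.5607] y [0.0676 0.2225]
scene 0.13 120 x [0.5498 0.558  0.56  ] y [0.0656 0.2226]
scene 0.15000000000000002 134 x [0.5473 0.5568 0.5588] y [0.068  0.2226]
scene 0.17000000000000004 404 x [0.5369 0.5491 0.5578] y [0.0652 0.2209]
side 0.07 26 x [0.5456 0.5515 0.5549] y [0.058  0.2194]
side 0.09000000000000001 19 x [0.5438 0.5479 0.5561] y [0.0583 0.2197]
side 0.11000000000000001 22 x [0.5434 0.5468 0.5524] y [0.0556 0.2213]
side 0.13 20 x [0.5424 0.5457 0.5541] y [0.0571 0.2185]
side 0.15000000000000002 12 x [0.5439 0.5465 0.5528] y [0.0587 0.2172]
side 0.17000000000000004 212 x [0.5353 0.5479 0.5557] y [0.0597 0.203 ]
```

Request:
{"method": "send_rows", "body": {"targets": [[0,0,0,39,-7,0,-1],[0,0,0,39,-7,0,-1],[0,0,0,39,-6,0,-1],[0,0,0,39,-6,10,-1],[0,0,0,0,0,35,-1],[0,0,0,0,0,40,-1],[0,0,0,0,0,40,-1],[0,0,0,0,0,40,-1],[0,0,0,0,0,30,-1],[0,0,0,0,0,0,-1]]}}

```text
time_s: 3.2
position: [0.4781, -0.033, 0.1036]
ee_rot: [-179.7, 0.1, 63.0]
wrist_force: [0.1, -0.8, 0.0]
width: -0.001
```

```bash
python3 - <<'E'
from h import *
o=telemetry.get_obs();print(o['position'],o['ee_rot'],o['wrist_force'])
for n in ["side","wrist"]: shot(n,3)
p,d,c,T=load('side',3)
big=cv2.resize(p[140:280,190:350],None,fx=4,fy=4,interpolation=cv2.INTER_CUBIC);cv2.imwrite('pics/s3b.png',big[:,:,::-1])
E
```

```text
[ 0.47813017 -0.03300655  0.10357243] [-1.79745355e+02  1.00801081e-01  6.30479950e+01] [ 0.05282575 -0.76834     0.04049523]
```

View pics/s3b.png

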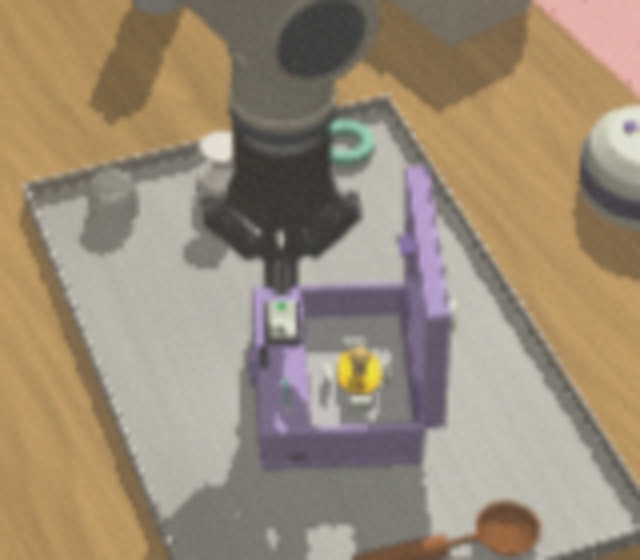

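View pics/wrist3.png

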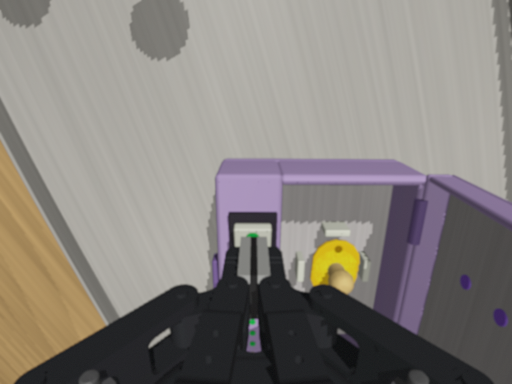

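The side view shows the closed tips just above the rocker's on-end (crop 282,290), clear of the lid. Pressing gently now.

Request:
{"method": "send_rows", "body": {"targets": [[0,0,0,0,0,14,-1],[0,0,0,0,0,3,-1],[0,0,0,0,0,2,-1],[0,0,0,0,0,2,-1],[0,0,0,0,0,0,-1]]}}

```text
time_s: 3.92
position: [0.4799, -0.0331, 0.0845]
ee_rot: [180.0, -0.0, 63.0]
wrist_force: [0.6, 0.5, 1.4]
width: 0.001
```

Request:
{"method": "send_rows", "body": {"targets": [[0,0,0,0,0,1,-1],[0,0,0,0,0,0,-1]]}}

```text
time_s: 4.18
position: [0.48, -0.0331, 0.0835]
ee_rot: [180.0, -0.0, 63.0]
wrist_force: [1.2, 1.9, 2.8]
width: 0.002
```

Request:
{"method": "send_rows", "body": {"targets": [[0,0,0,0,0,1,-1],[0,0,0,0,0,0,-1]]}}

```text
time_s: 4.42
position: [0.4799, -0.0332, 0.0823]
ee_rot: [180.0, -0.0, 63.0]
wrist_force: [1.8, 2.1, 2.9]
width: 0.003
```

Request:
{"method": "send_rows", "body": {"targets": [[0,0,0,0,0,1,-1],[0,0,0,0,0,0,-1]]}}

```text
time_s: 4.68
position: [0.4796, -0.0332, 0.0812]
ee_rot: [-180.0, 0.0, 63.0]
wrist_force: [1.1, 1.0, 2.6]
width: -0.0
```

Request:
{"method": "send_rows", "body": {"targets": [[0,0,0,0,0,1,-1],[0,0,0,0,0,0,-1]]}}

```text
time_s: 4.92
position: [0.4797, -0.0332, 0.0805]
ee_rot: [180.0, -0.0, 63.0]
wrist_force: [0.8, 1.3, 5.4]
width: 0.002
```

Request:
{"method": "send_rows", "body": {"targets": [[0,0,0,0,0,1,-1],[0,0,0,0,0,0,-1]]}}

```text
time_s: 5.18
position: [0.4798, -0.0332, 0.0803]
ee_rot: [180.0, -0.0, 63.0]
wrist_force: [-1.8, 1.9, 17.9]
width: -0.007
```

The rocker stopped dead at 18 N after about 4 mm of travel. Retreating up and over behind the lid.

Request:
{"method": "send_rows", "body": {"targets": [[0,0,0,0,0,-10,-1],[0,0,0,0,0,-30,-1],[0,0,0,0,0,-45,-1],[0,0,0,0,0,-50,-1],[0,0,0,0,0,-45,-1],[0,0,0,-2,37,0,-1],[0,0,0,-3,37,0,-1],[0,0,0,-3,37,0,-1],[0,0,0,-3,36,0,-1],[0,0,0,0,0,0,-1]]}}

```text
time_s: 6.42
position: [0.6065, -0.1109, 0.2586]
ee_rot: [-180.0, 0.0, 62.9]
wrist_force: [-0.1, 0.7, -0.7]
width: 0.0
```

```bash
python3 - <<'E'
from h import *
o=telemetry.get_obs();print(o['position'],o['ee_rot'],o['wrist_force'])
for n in ["side","wrist"]: shot(n,4)
p,d,c,T=load('side',4)
big=cv2.resize(p[140:280,190:350],None,fx=4,fy=4,interpolation=cv2.INTER_CUBIC);cv2.imwrite('pics/s4b.png',big[:,:,::-1])
E
```

```text
[ 0.60653105 -0.11092779  0.25864608] [-1.79971366e+02  2.92836144e-02  6.29282531e+01] [-0.07423986  0.66174724 -0.74103461]
```

View pics/s4b.png

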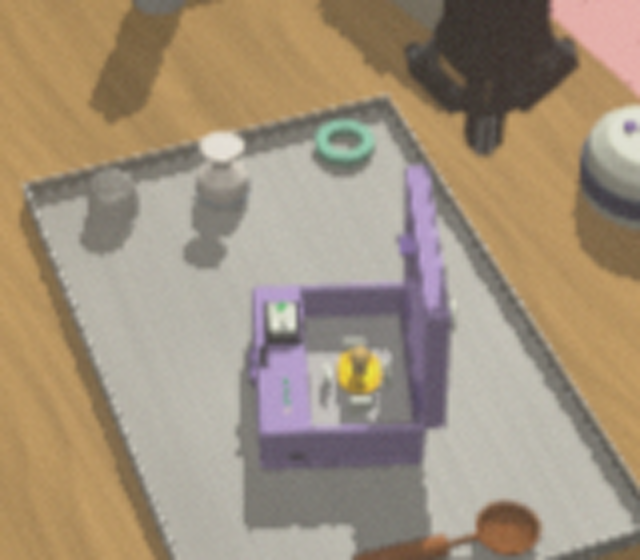

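View pics/wrist4.png

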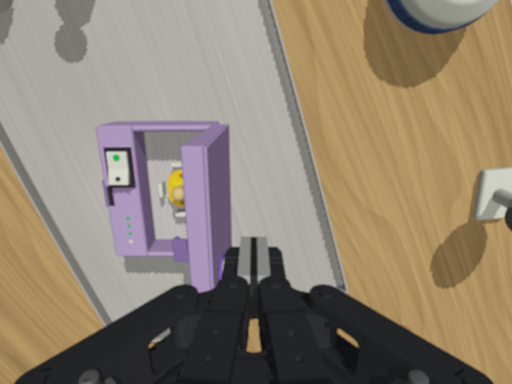

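The wrist view shows the dot at (116,157) and the fingers behind the lid, clear of it. Checking rocker heights and the case's position.

```bash
python3 - <<'E'
from h import *
for t,on in ((2,(228,17)),(4,(116,157))):
    p,d,c,T=load('wrist',t)
    h=cv2.cvtColor(p,cv2.COLOR_RGB2HSV)
    sl=slice(max(on[1]-15,0),on[1]+35);sc=slice(on[0]-18,on[0]+22)
    m=np.zeros(d.shape,bool);m[sl,sc]=(h[sl,sc,1]<35)&(h[sl,sc,2]>140)
    v,u=np.nonzero(m);P=pts(c,T,np.c_[u,v],d[m]);P=P[P[:,2]>.053]
    y=(P[:,:2]-[.4964,-.0925])@[.4571,.8894]
    for lo in np.arange(.012,.052,.004):
        k=(y>=lo)&(y<lo+.004)
        if k.any():print(t,lo.round(3),k.sum(),np.median(P[k,2]).round(4))
    # tip thickness at t=4
p,d,c,T=load('wrist',4)
print(onplane(c,T,[[116.5,157]],.0605))
inv=np.linalg.inv(T); o=telemetry.get_obs()
for r in (238,245,252):
    g=p[r,225:285].mean(1).astype(int); print(r,g.tolist(), d[r,250],d[r,240])
E
```

```text
2 0.012 20 0.0582
2 0.016 81 0.0583
2 0.02 72 0.0585
2 0.024 87 0.0586
2 0.028 88 0.0586
2 0.032 97 0.0589
2 0.036 88 0.06
2 0.04 58 0.0614
2 0.044 72 0.0628
2 0.048 46 0.0621
4 0.016 75 0.0627
4 0.02 62 0.0617
4 0.024 76 0.0606
4 0.028 86 0.0593
4 0.032 78 0.0585
4 0.036 65 0.0584
4 0.04 65 0.0584
4 0.044 47 0.0583
4 0.048 80 0.0578
[[ 0.48048489 -0.03238879  0.0605    ]]
238 [99, 98, 98, 98, 96, 104, 136, 167, 177, 176, 174, 172, 172, 173, 170, 158, 140, 131, 130, 132, 132, 132, 132, 132, 126, 103, 67, 44, 41, 42, 48, 77, 111, 128, 132, 131, 132, 132, 132, 132, 133, 144, 159, 167, 169, 169, 170, 171, 173, 173, 172, 171, 172, 172, 171, 170, 170, 171, 171, 171] 0.15234256 0.41766727
245 [98, 98, 98, 99, 96, 98, 123, 155, 170, 172, 172, 170, 169, 166, 157, 143, 133, 132, 131, 132, 132, 132, 133, 132, 124, 102, 62, 32, 28, 30, 38, 69, 107, 128, 132, 132, 131, 132, 131, 132, 132, 135, 147, 159, 164, 164, 163, 163, 164, 165, 166, 167, 169, 171, 172, 172, 171, 170, 169, 169] 0.14512667 0.14492254
252 [79, 55, 38, 36, 37, 37, 37, 38, 37, 38, 35, 30, 31, 56, 98, 126, 132, 132, 132, 131, 132, 131, 132, 132, 122, 92, 53, 31, 30, 28, 36, 63, 101, 126, 133, 132, 131, 132, 132, 132, 132, 132, 121, 92, 54, 36, 35, 37, 37, 36, 36, 37, 35, 35, 35, 59, 104, 146, 167, 171] 0.13945025 0.13984528
```

Rocker is fully on: the on-half is level at 0.0584 m and the off-half raised (mirror of before). Now I go down behind the lid and start pushing.

Request:
{"method": "send_rows", "body": {"targets": [[0,0,0,0,0,42,-1],[0,0,0,0,0,42,-1],[0,0,0,0,-12,0,-1],[0,0,0,0,-10,0,-1],[0,0,0,0,-6,0,-1],[0,0,0,0,-6,0,-1],[0,0,0,0,-6,0,-1],[0,0,0,0,-6,0,-1]]}}

```text
time_s: 7.52
position: [0.5645, -0.0887, 0.1757]
ee_rot: [180.0, -0.0, 63.0]
wrist_force: [0.2, -0.6, 0.4]
width: -0.002
```

```bash
python3 - <<'E'
from h import *
o=telemetry.get_obs();print(o['position'],o['ee_rot'],o['wrist_force'])
q=o['position'][:2]-[.4964,-.0925];print('case xy',q@[.8894,-.4571],q@[.4571,.8894])
shot('side',5);shot('scene',5)
a=load('side',5)[0][120:280,190:350];b=load('scene',5)[0][100:260,170:330]
big=cv2.resize(np.hstack([a,b]),None,fx=2.5,fy=2.5,interpolation=cv2.INTER_CUBIC);cv2.imwrite('pics/s5b.png',big[:,:,::-1])
E
```

```text
[ 0.56453585 -0.08870569  0.17566685] [ 1.79960626e+02 -1.39717711e-02  6.29968710e+01] [ 0.16140906 -0.6077406   0.42051762]
case xy 0.05886564063339536 0.03451955876963526
```

View pics/s5b.png

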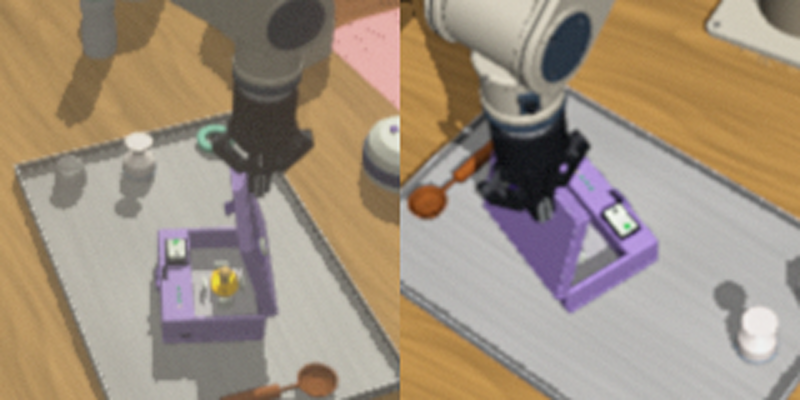

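The lid is following the tips forward (about 75°), and the case hasn't moved. Continuing along the arc.

Request:
{"method": "send_rows", "body": {"targets": [[0,0,0,0,-9,1.5,-1],[0,0,0,0,-8,2.5,-1],[0,0,0,0,-8,3,-1],[0,0,0,0,-8,3,-1],[0,0,0,0,-8,4,-1],[0,0,0,0,-7,4.5,-1],[0,0,0,0,-7,5,-1],[0,0,0,0,-7,6,-1],[0,0,0,0,-6,6.5,-1],[0,0,0,0,-6,7,-1]]}}

```text
time_s: 8.88
position: [0.4985, -0.0551, 0.1319]
ee_rot: [180.0, -0.0, 63.0]
wrist_force: [0.2, -0.3, 0.6]
width: 0.004
```

```bash
python3 - <<'E'
from h import *
o=telemetry.get_obs();print(o['position'],o['ee_rot'],o['wrist_force'])
q=o['position'][:2]-[.4964,-.0925];print('case xy',q@[.8894,-.4571],q@[.4571,.8894])
shot('side',6);shot('scene',6)
a=load('side',6)[0][120:280,190:350];b=load('scene',6)[0][100:260,170:330]
big=cv2.resize(np.hstack([a,b]),None,fx=2.5,fy=2.5,interpolation=cv2.INTER_CUBIC);cv2.imwrite('pics/s6b.png',big[:,:,::-1])
E
```

```text
[ 0.49847518 -0.05506918  0.13187649] [ 1.79987496e+02 -3.06384114e-03  6.30020604e+01] [ 0.19868077 -0.25630664  0.60636144]
case xy -0.015263959594563236 0.03423953792305545
```

View pics/s6b.png

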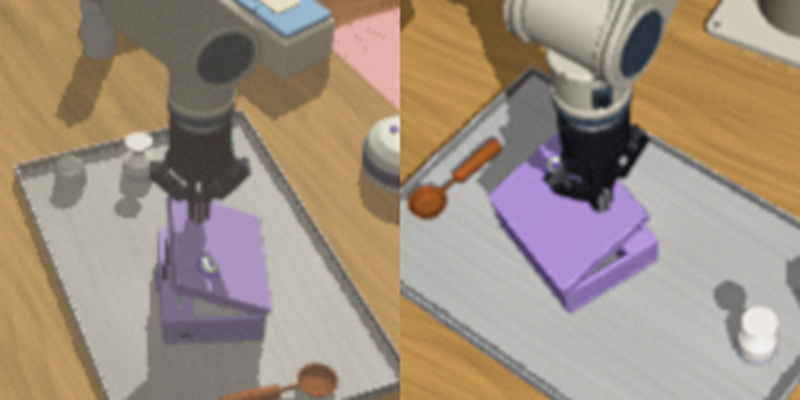

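Request:
{"method": "send_rows", "body": {"targets": [[0,0,0,0,-5,7,-1],[0,0,0,0,-5,7,-1],[0,0,0,0,-4,6,-1],[0,0,0,0,-4,6,-1],[0,0,0,0,-3,5,-1],[0,0,0,0,-1,3,-1],[0,0,0,0,0,2,-1],[0,0,0,0,0,2,-1],[0,0,0,0,0,1,-1]]}}

```text
time_s: 10.1
position: [0.4792, -0.0453, 0.0931]
ee_rot: [180.0, -0.0, 63.0]
wrist_force: [0.5, -0.3, -0.7]
width: 0.001
```

Request:
{"method": "send_rows", "body": {"targets": [[0,0,0,0,0,1,-1],[0,0,0,0,0,1,-1]]}}

```text
time_s: 10.35
position: [0.4792, -0.0452, 0.0914]
ee_rot: [180.0, -0.0, 63.0]
wrist_force: [-1.8, 1.2, 10.5]
width: -0.0
```

Request:
{"method": "send_rows", "body": {"targets": [[0,0,0,0,0,1,-1],[0,0,0,0,0,0,-1]]}}

```text
time_s: 10.6
position: [0.4792, -0.0452, 0.0913]
ee_rot: [180.0, -0.0, 63.0]
wrist_force: [-3.1, 0.9, 15.5]
width: -0.001
```

Request:
{"method": "send_rows", "body": {"targets": [[0,0,0,0,0,1,-1],[0,0,0,0,0,0,-1]]}}

```text
time_s: 10.85
position: [0.4793, -0.0452, 0.0911]
ee_rot: [180.0, -0.0, 63.0]
wrist_force: [-6.6, 0.4, 26.2]
width: -0.001
```

It is hard against the stop at tip height 0.069 m (expected 0.0695–0.070). Retract and check that it stays down.

Request:
{"method": "send_rows", "body": {"targets": [[0,0,0,0,0,-6,-1],[0,0,0,0,0,-25,-1],[0,0,0,-30,0,-40,-1],[0,0,0,-50,0,-40,-1],[0,0,0,-50,0,-30,-1],[0,0,0,-50,0,0,-1],[0,0,0,0,0,0,-1]]}}

```text
time_s: 11.72
position: [0.3968, -0.2069, 0.2299]
ee_rot: [179.9, 0.0, 62.7]
wrist_force: [-0.7, 0.6, -0.5]
width: 0.002
```

```bash
python3 - <<'E'
from h import *
o=telemetry.get_obs();print(o['position'],o['ee_rot'],o['wrist_force'])
for n in ('side','scene','wrist'):shot(n,7)
p,d,c,T=load('wrist',7);cv2.imwrite('pics/w7b.png',cv2.resize(p,None,fx=1.55,fy=1.55)[:,:,::-1])
h=cv2.cvtColor(p,cv2.COLOR_RGB2HSV);m=(h[...,0]>122)&(h[...,0]<150)&(h[...,1]>35)&(d>0)
v,u=np.nonzero(m);P=pts(c,T,np.c_[u,v],d[m]);q=P[:,:2]-[.4964,-.0925];X=q@[.8894,-.4571];Y=q@[.4571,.8894]
for lo in np.arange(-.08,.09,.02):
    k=(X>=lo)&(X<lo+.02)&(P[:,2]>.03)
    if k.sum()>5: print(lo.round(2),k.sum(),np.percentile(P[k,2],[10,50,90]).round(4),Y[k].min().round(3),Y[k].max().round(3))
print(X[P[:,2]>.06].min(),X[P[:,2]>.06].max())
E
```

```text
[ 0.39679994 -0.20688353  0.22990833] [1.79927257e+02 2.26015801e-02 6.27414824e+01] [-0.69580298  0.61829565 -0.46421508]
-0.08 943 [0.0689 0.0701 0.0711] -0.152 0.013
-0.06 2633 [0.0691 0.0701 0.071 ] -0.081 0.006
-0.04 2226 [0.0691 0.0702 0.0717] -0.14 0.007
-0.02 2411 [0.069  0.07   0.0712] -0.152 0.007
0.0 2590 [0.0688 0.0698 0.0707] -0.081 0.007
0.02 2581 [0.0687 0.0697 0.0706] -0.081 0.008
0.04 2568 [0.0687 0.0696 0.0705] -0.081 0.008
0.06 224 [0.0687 0.0694 0.0704] -0.081 0.008
-0.07339252606662124 0.06231481987989491
```

View pics/w7b.png

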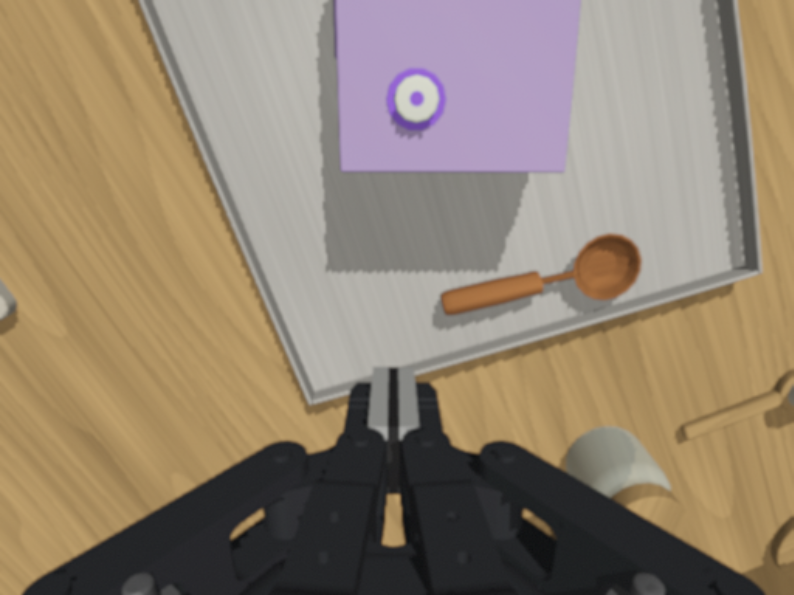

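The lid is level at 0.070 m with nothing touching it, so it's latched. The start button is at (417,98) in the 1.55x view; next I locate its centre.

```bash
python3 - <<'E'
from h import *
p,d,c,T=load('wrist',7);h=cv2.cvtColor(p,cv2.COLOR_RGB2HSV)
m=np.zeros(d.shape,np.uint8);m[40:88,245:292]=((h[...,1]<40)&(h[...,2]>170))[40:88,245:292]
ct=max(cv2.findContours(m,cv2.RETR_EXTERNAL,cv2.CHAIN_APPROX_NONE)[0],key=cv2.contourArea)
ce=cv2.fitEllipse(ct);print(ce)
z=pts(c,T,[ce[0]],[1])*0
vv,uu=np.nonzero(m);P=pts(c,T,np.c_[uu,vv],d[m>0]);print('z',np.median(P[:,2]),P[:,:2].mean(0))
X=onplane(c,T,[ce[0]],.0785)[0];print(X)
p2,d2,c2,T2=load('scene',7);h=cv2.cvtColor(p2,cv2.COLOR_RGB2HSV)
r,_=cv2.projectPoints((np.linalg.inv(T2)@[*X,1])[:3].reshape(1,1,3)*[1,-1,-1],np.zeros(3),np.zeros(3),c2['mtx'],np.array([c2['k1'],0,0,0,0.]));print('pred scene',r.ravel())
u0,v0=r.ravel().astype(int);m=np.zeros(d2.shape,np.uint8);s=(slice(v0-8,v0+9),slice(u0-8,u0+9));m[s]=((h[...,1]<45)&(h[...,2]>140))[s]
v,u=np.nonzero(m);print('seen scene',u.mean(),v.mean(),len(u),onplane(c2,T2,[[u.mean(),v.mean()]],.0785))
o=telemetry.get_obs();D=X-o['position'];R=Rn.from_euler('xyz',o['ee_rot'],degrees=True).as_matrix();print('tool delta mm',(R.T@D)*1000)
E
```

```text
((268.5322265625, 62.83822250366211), (27.056671142578125, 28.463674545288086), 179.24459838867188)
z 0.0784434871699487 [ 0.45546341 -0.11930568]
[ 0.45554839 -0.1192804   0.0785    ]
pred scene [237.41416752 170.00645345]
seen scene 237.66666666666666 169.83333333333334 42 [[ 0.45465134 -0.11892861  0.0785    ]]
tool delta mm [101.76643772  12.77409513 150.69807384]
```

Request:
{"method": "send_rows", "body": {"targets": [[0,0,0,34,4,0,-1],[0,0,0,34,4,0,-1],[0,0,0,34,5,0,-1],[0,0,0,0,0,40,-1],[0,0,0,0,0,40,-1],[0,0,0,0,0,35,-1],[0,0,0,0,0,6,-1],[0,0,0,0,0,0,-1]]}}

```text
time_s: 12.88
position: [0.4561, -0.1189, 0.1085]
ee_rot: [-180.0, 0.0, 63.1]
wrist_force: [-0.1, -0.1, 0.1]
width: -0.001
```

```bash
python3 - <<'E'
from h import *
o=telemetry.get_obs();print(o['position'],o['wrist_force'])
shot('side',8);shot('wrist',8)
a=load('side',8)[0][140:260,200:320];b=load('wrist',8)[0][130:330,150:350]
cv2.imwrite('pics/s8b.png',np.hstack([cv2.resize(a,(400,400)),cv2.resize(b,(400,400))])[:,:,::-1])
E
```

```text
[ 0.45614404 -0.1188978   0.10845877] [-0.09441845 -0.11999078  0.12753706]
```

View pics/s8b.png

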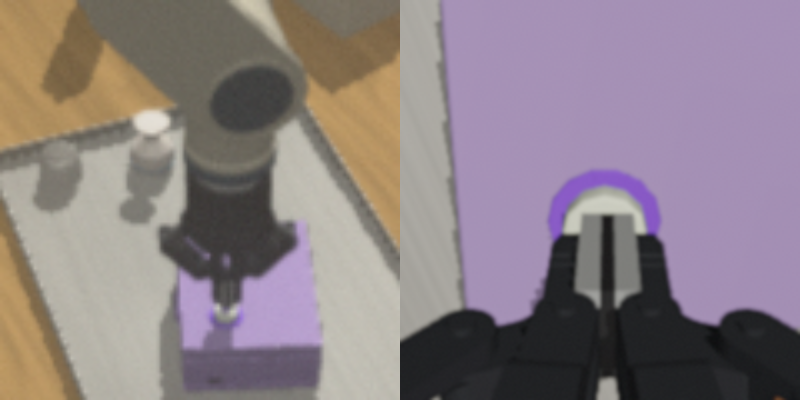

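The tips are centred over the button, within the violet ring. Pressing.

Request:
{"method": "send_rows", "body": {"targets": [[0,0,0,0,0,5,-1],[0,0,0,0,0,2,-1],[0,0,0,0,0,2,-1],[0,0,0,0,0,2,-1],[0,0,0,0,0,1,-1],[0,0,0,0,0,0,-1]]}}

```text
time_s: 13.72
position: [0.4558, -0.1197, 0.0964]
ee_rot: [180.0, 0.0, 63.0]
wrist_force: [-0.9, -0.3, 3.9]
width: -0.002
```

Request:
{"method": "send_rows", "body": {"targets": [[0,0,0,0,0,1,-1],[0,0,0,0,0,0,-1]]}}

```text
time_s: 13.98
position: [0.4559, -0.1196, 0.0958]
ee_rot: [180.0, 0.0, 63.0]
wrist_force: [-2.2, -0.6, 10.3]
width: -0.004
```

Request:
{"method": "send_rows", "body": {"targets": [[0,0,0,0,0,0.5,-1],[0,0,0,0,0,0,-1],[0,0,0,0,0,0,-1],[0,0,0,0,0,0,-1],[0,0,0,0,0,0,-1],[0,0,0,0,0,0,-1],[0,0,0,0,0,0,-1],[0,0,0,0,0,0,-1],[0,0,0,0,0,0,-1],[0,0,0,0,0,0,-1]]}}

```text
time_s: 15.22
position: [0.4559, -0.1197, 0.0957]
ee_rot: [180.0, -0.0, 63.0]
wrist_force: [-3.3, -0.0, 14.1]
width: 0.001
```

Request:
{"method": "send_rows", "body": {"targets": [[0,0,0,0,0,0,-1],[0,0,0,0,0,0,-1],[0,0,0,0,0,0,-1],[0,0,0,0,0,0,-1],[0,0,0,0,0,0,-1],[0,0,0,0,0,0,-1],[0,0,0,0,0,0,-1],[0,0,0,0,0,0,-1]]}}

```text
time_s: 16.23
position: [0.4559, -0.1197, 0.0957]
ee_rot: [180.0, -0.0, 63.0]
wrist_force: [-3.3, -0.1, 14.3]
width: 0.002
```

Request:
{"method": "send_rows", "body": {"targets": [[0,0,0,0,0,-5,-1],[0,0,0,0,0,-25,-1],[0,0,0,-20,0,-40,-1],[0,0,0,-40,0,-40,-1],[0,0,0,-40,0,-20,-1],[0,0,0,0,0,0,-1],[0,0,0,0,0,0,-1]]}}

```text
time_s: 17.1
position: [0.4101, -0.2083, 0.2244]
ee_rot: [-180.0, -0.0, 63.0]
wrist_force: [-0.9, -0.9, 0.4]
width: 0.0
```

```bash
python3 - <<'E'
from h import *
o=telemetry.get_obs();print(o['time_s'],o['position'],o['wrist_force'])
for n in ('side','scene','wrist'):shot(n,9)
p,d,c,T=load('wrist',9)
h=cv2.cvtColor(p,cv2.COLOR_RGB2HSV);m=(h[...,0]>122)&(h[...,0]<150)&(h[...,1]>35)&(d>0)
v,u=np.nonzero(m);P=pts(c,T,np.c_[u,v],d[m]);q=P[:,:2]-[.4964,-.0925];X=q@[.8894,-.4571]
for lo in (-.06,0,.04):
    k=(X>=lo)&(X<lo+.02)&(P[:,2]>.03);print(lo,np.median(P[k,2]).round(4))
m=(h[...,1]<40)&(h[...,2]>170)&(d>0);v,u=np.nonzero(m);P=pts(c,T,np.c_[u,v],d[m]);k=np.hypot(*(P[:,:2]-[.4555,-.1193]).T)<.011;k&=P[:,2]>.06
print('button',P[k].mean(0),k.sum())
a=load('side',9)[0][120:300,180:360];b=load('scene',9)[0][100:300,150:350]
cv2.imwrite('pics/s9b.png',np.hstack([cv2.resize(a,(400,400)),cv2.resize(b,(400,400))])[:,:,::-1])
E
```

```text
17.1 [ 0.41010965 -0.20833581  0.22441533] [-0.91322799 -0.91531589  0.37057481]
-0.06 0.0701
0 0.0698
0.04 0.0696
button [ 0.45560603 -0.11920095  0.07841092] 532
```

View pics/s9b.png

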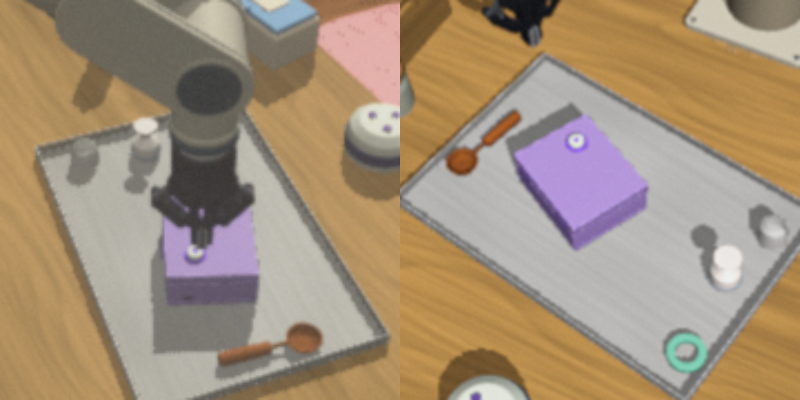

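The lid is still level at 0.070 m, the button has sprung back to 0.0784 m, and the case and everything around it are in place.

```bash
python3 -c "
from cell import close_job
print(close_job())"
```

```text
the job is handed in; nothing more can be done
None
```

I ran the steriliser as asked and handed the job in at about 17 s. All contact was with the closed fingertips.

- **Power rocker:** I pressed the green-dot end until it stopped at about 18 N. The camera depth then showed the green half level at 58.4 mm and the other end raised, so it is fully on.
- **Lid:** I pushed it over from behind and down to its stop at about 26 N. With the arm clear, it stayed level at 70 mm above the work surface across its depth, so the latch held.
- **Start button:** I pressed it only after the lid check and held it at its stop at 10–14 N for about 2.3 s. After release it was back at 78.4 mm, its height before the press.

In the last pictures the lid was still shut, the button centre was within 0.2 mm of where it was before the press, and the nearby things in view looked undisturbed. I judged those things by eye, not by measurement, and the pacifier cannot be seen under the shut lid. The only disagreement was 2–4 mm between camera views of the lid hinge and outer face, which did not affect the job.

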